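# Lock the sample changer's turntable

## Task

Lock the turntable of the sample changer for transport: turn it by its wing grip until the notch in its rim is under the spring plunger's pin, push the plunger all the way down into the notch, and while it is down slide the keeper bar fully across so that its tongue lies under the staple. Then let go, with the pin trapped down; do not move or tip the bottle, the jar or the beaker.

Things in the scene. Friction and masses are not known exactly. Their poses are not given: they have to be found in the camera images.
- sampler: The sample changer, fixed to the bench: a white round base 290 mm across under a round turntable, with an aluminium lock housing on one side. Origin: on the bench at the turntable's axis. z up; the lock housing lies towards its -y, and the keeper slides towards its +x. The pin's vertical axis is at x = 0, y = -165 mm. The housing's arm reaches over the rim, top 105 mm above the bench, x from -35 to 90 mm, y from -232 to -146 mm.
- turntable (a joint): Turn of the turntable, rad. 0: the notch is exactly under the pin; positive: turned counter-clockwise seen from above. It starts between 0.35 and 0.95, stays where it is left (light friction, about 0.12 N m) and has no stop or click at 0. The table is 362 mm across, its top 65 mm above the bench, and carries ten fixed sample cups 42 mm wide, tops at 111 mm, on a circle of radius 114 mm.
- wing (a point): Centre of the wing grip on the turntable's axis, 117 mm above the bench: a black upright bar 72 mm long (along its x), 16 mm thick (along its y), 34 mm high (from 100 to 134 mm above the bench), on a round hub 44 mm wide. Grip it from above across the 16 mm. It turns with the table; at turntable = 0 its axes are parallel to those of the sampler.
- notch (a point): Centre of the one notch in the rim, at the height of the turntable's top, 165 mm from its axis. The notch is a gap 24 mm wide through the rim; the pin is 14 mm thick with a round end, so it enters if the notch is within about 5 mm, and centres itself a little beyond that. Elsewhere the solid rim stops the pin about 8 mm down.
- plunger (a joint): How far the spring plunger is pushed down, m: 0 up, 0.026 fully down (stop). The spring asks for about 7 N at first and 14 N fully down, and pushes it back up when let go. It carries the keeper on its crosshead, so it is pushed down by way of the keeper's paddle, which sinks with it. Trapped by the staple it rests at about 0.021.
- keeper (a joint): How far the keeper bar has slid along the sampler's +x, m: 0 drawn back (start), 0.034 fully across (stop). Steel bar 111 x 18 x 10 mm lying on the plunger's crosshead; friction about 1.5 N plus rubbing. Its tongue end is 66 mm from the pin's axis at 0. It slides under the staple only with the plunger pushed down 22 mm or more; otherwise the staple blocks it after about 9 mm.
- paddle (a point): Centre of the keeper's upright steel paddle, 36 mm long (along its x, the slide direction), 18 mm thick (along its y), 40 mm high, standing on the bar (the bar's top is 20 mm below this point). Grip it from above across the 18 mm. Over the pin's axis at the start, 174 mm above the bench with the plunger up, 148 mm with it fully down. Axes parallel to the sampler's.
- staple (a point): Top centre of the staple, an aluminium gate fixed on the housing arm 81 mm along the sampler's +x from the pin's axis, 12 mm thick along x, 46 mm wide, top 160 mm above the bench; underside of its bridge 132 mm above the bench, opening 26 mm wide.
- bottle_mid (a point): Middle of the loose white bottle (64 mm wide, 150 mm high), standing by; its z is up while it stands.
- jar_mid (a point): Middle of the loose brown glass jar (60 mm wide, 100 mm high), standing by; its z is up while it stands.
- beaker_mid (a point): Middle of the loose clear beaker (72 mm wide, 90 mm high), standing by; its z is up while it stands.

How it is judged:
By the outcome, as a careful person would: the job done as asked, in the order asked, and still so for the second after the job is handed in, with the robot touching nothing.
It also fails if it takes over 43 s, if anything falls off the work surface, if the arm or the gripper's body presses on something with over 40 N, if the wrist force passes 120 N, or if a joint passes its speed limit or range.

## Robot

A 6-joint arm with a two-finger parallel gripper is mounted at the origin on the work surface. World frame = base frame: x ahead of the robot, y to its left, z up, the work surface at z = 0. Lengths are in m, angles in rad, forces in N, time in s.
With the tool pointing down it reaches from about 0.35 to 0.775 m from the base axis. Payload 5.5 kg.
Tool frame: the origin (TCP) lies midway between the tips of the shut fingers; the grasp point (between the pads) lies 19 mm behind it (ctrl.tcp_to_grasp is the distance from the TCP to the grasp point, in m); z points along the fingers, y is the line along which they close (so a half turn about z gives the same grasp; the last joint's range is limited). The gripper opens to 85 mm and grips with 20 to 120 N. Pads are 22 mm wide; open, the fingers measure 114 mm over their backs; the gripper's body (76 mm by 85 mm) begins 54 mm behind the grasp point. The pads swing forward as they close: fully open they stand 13 mm farther back than shut.
Start: joints at [1.081, 0.313, 0.046, 1.304, 0, 1.431], TCP at [0.197, 0.54, 0.231] pointing down, gripper open.
Joint ranges: [-2.76, 2.76], [-0.86, 1.69], [-1.03, 1.26], [-2.2, 2.34], [-1.47, 1.5], [-3.14, 3.14]. Speed limits (rad/s): [2.57, 2.57, 3.14, 3.14, 3.14, 3.14].

## Interface

Orientations are given as a unit quaternion [w, x, y, z].
In Python, from bench import monitor, optics, close_job, ctrl gives the robot as it stands.
- The arm moves only by the shell command python3 -m inch 'ROWS' [FORCE]. ROWS is JSON, a list of rows, each a list of 7 numbers: the shift along the world's x, y, z in cm, then the turn, a rotation vector about the world's x, y, z in rad, then the opening, from 0 (shut) to 1 (fully open). A call has 1 to 10 rows; each row shifts and turns the commanded pose from where the row before left it; what a row does not reach is not made up. A row lasts 1/8 s, in which the tool goes at most 62.5 mm and 10.7 degrees, less where a joint would pass 70% of its speed; a pose out of reach is approached as far as the arm can. A call with a gripper value outside its range is refused whole. The fingers move at their own pace and stop on an object; FORCE is the grip in N (left out, the last holds). Time passes only in rows, so rows that do not move let the fingers close. It gives the time, the measured TCP pose, the force, the opening and the grip force at its end, in the units of the state.
- monitor.observe(): the state, without advancing time (a new reading comes with each control period).
- optics.camera(name): name is "side" or "top" or "wrist"; returns a dict with "img" (420x560x3 uint8, red, green, blue), "vfov" (degrees; the focal length in pixels is half the picture's height over the tangent of half this angle, whatever the lens; pixels are square), "cx", "cy" (the principal point, pixels), "view" (4x4, takes a point from world to camera coordinates); the wrist camera has in their place "T_tool_cam" (4x4, takes a point from camera to tool coordinates, whose origin is the TCP and whose axes are the flange's). Camera axes: x right, y down, z forward; pixel columns grow to the right and rows downward; lengths in m; the calibration is good to about 2 mm. A picture is of the moment at which its call begins: read the wrist's pose just before it. There is no depth.
- close_job(): hands the job in; it is judged then, once.
The state is a dict: "time_s": time; "joint_positions": joint angles; "qvel": joint speeds; "joint_efforts": joint torques, N m; "position": TCP position; "tool_rot": TCP orientation; "contact_force": force on the tool from outside, world axes, zero at the start; "moment": the same for the moment, N m; "grip_width": finger opening in m; "grip_force": force on a finger pad.
Only numpy, scipy, OpenCV 4.12 (cv2) and the standard library are available. Lean on these libraries where they do the work, as an engineer would, in place of code of your own. Each camera call takes 0.05 s, during which the arm holds its last target. There are 200 camera calls.

## Working session

There is one attempt and no reset: what is moved stays moved. The work goes in short steps, Python scripts to look and compute and a shell command to move; the robot and the scene stay as the last step left them, time stands still between calls to the robot, and variables do not carry over. Pictures are saved under pics/ and viewed, at most 10 in all, crops included, and the job is handed in when it is done.

```bash
mkdir -p pics; cat > h.py <<'E'
import numpy as np, cv2
from bench import monitor, optics, ctrl
def K(c):
    f=c["img"].shape[0]/2/np.tan(np.radians(c["vfov"])/2); return f
def proj(c,P):
    P=np.atleast_2d(P); V=np.array(c["view"]); q=P@V[:3,:3].T+V[:3,3]; f=K(c)
    return np.c_[c["cx"]+f*q[:,0]/q[:,2], c["cy"]+f*q[:,1]/q[:,2]]
def ray(c,uv,z):
    V=np.array(c["view"]); R=V[:3,:3]; o=-R.T@V[:3,3]; f=K(c)
    uv=np.atleast_2d(uv); d=np.c_[(uv[:,0]-c["cx"])/f,(uv[:,1]-c["cy"])/f,np.ones(len(uv))]@R
    return o+d*((z-o[2])/d[:,2])[:,None]
def save(n,im): cv2.imwrite(f"pics/{n}.png",im[:,:,::-1])
E
python3 - <<'E'
from h import *
s=monitor.observe();print(s)
for n in("top","side"):
    c=optics.camera(n);save(n+"1",c["img"]);np.savez(f"{n}1.npz",**c)
    print(n,K(c),c["cx"],c["cy"],{k for k in c}); V=np.array(c["view"]);print(-V[:3,:3].T@V[:3,3],V[2,:3])
E
```

```text
{'time_s': 0.0, 'joint_positions': array([1.08138617e+00, 3.13996596e-01, 4.49563232e-02, 1.30358779e+00,
       4.50832620e-05, 1.43121662e+00]), 'qvel': array([-0.00057192, -0.0001839 , -0.00094007, -0.00149632,  0.00022031,
       -0.00163231]), 'joint_efforts': array([-2.00117873e-03, -4.80627823e+01,  2.98530936e+01,  1.92700460e-02,
       -2.22092904e-04, -5.35352200e-06]), 'position': array([0.19681545, 0.53971916, 0.23040177]), 'tool_rot': array([-3.04747577e-04,  1.74024601e-01,  9.84740879e-01, -8.63975536e-04]), 'contact_force': array([ 0.24392507, -0.24974316,  0.46960281]), 'moment': array([-0.00923846, -0.03597606, -0.0101174 ]), 'grip_force': 0.0, 'grip_width': 0.08535293508459721}
top 489.080369496389 281.681213835149 219.27230967773409 {'cx', 'vfov', 'view', 'cy', 'img'}
[0.34222403 0.05181519 1.42185394] [ 0.17732639 -0.01652872 -0.98401329]
side 521.4418127825671 286.7312666624219 209.48867100402597 {'cx', 'vfov', 'view', 'cy', 'img'}
[-0.17986986 -0.73777929  0.85149231] [ 0.57092728  0.60597516 -0.55392793]
```

View pics/top1.png

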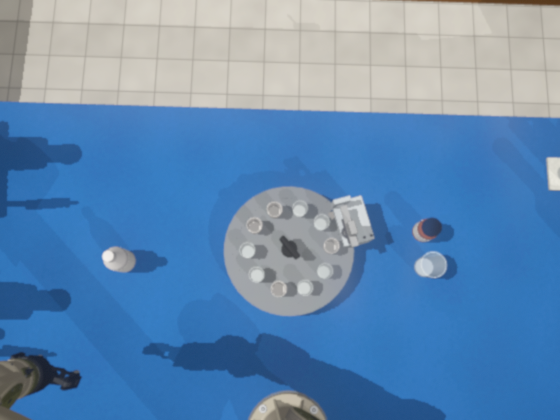

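View pics/side1.png

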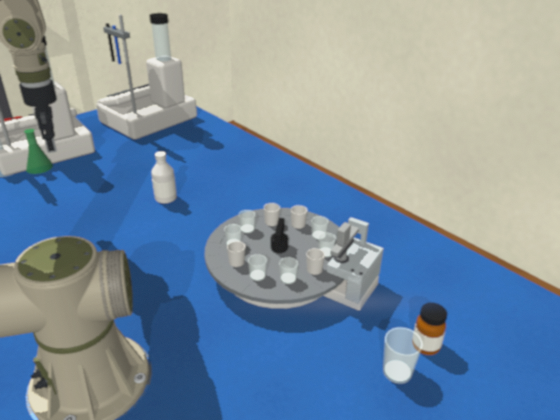

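```bash
python3 - <<'E'
from h import *
c=dict(np.load("top1.npz"));im=c["img"]
cr=im[180:325,215:385]; save("top1z",cv2.resize(cr,None,fx=4,fy=4,interpolation=cv2.INTER_CUBIC))
hsv=cv2.cvtColor(im,cv2.COLOR_RGB2HSV)
m=((hsv[...,1]<90)*255).astype(np.uint8); m[:170]=0;m[330:]=0;m[:,:200]=0;m[:,395:]=0
ct=max(cv2.findContours(m,0,cv2.CHAIN_APPROX_NONE)[0],key=cv2.contourArea)[:,0].astype(float)
P=ray(c,ct,0.065)[:,:2]
cen=np.array([.35,.0]);
cen=P.mean(0)
from scipy.optimize import least_squares
r=least_squares(lambda p:np.hypot(*(P-p).T)-.181,cen,loss='soft_l1',f_scale=.002)
print(r.x, np.median(np.abs(r.fun)))
c2=r.x
d=P-c2;rr=np.hypot(*d.T);a=np.degrees(np.arctan2(d[:,1],d[:,0]))
for A in range(-180,180,10):
    k=(a>=A)&(a<A+10); print(A,(rr[k].mean()*1000).round(1) if k.any() else None,end='; ')
E
```

```text
[0.50281185 0.0056678 ] 0.0014139574580863679
-180 180.9; -170 181.1; -160 180.5; -150 180.5; -140 180.1; -130 180.0; -120 179.9; -110 179.2; -100 179.0; -90 207.8; -80 238.8; -70 242.4; -60 250.5; -50 217.7; -40 181.1; -30 178.7; -20 178.8; -10 179.7; 0 178.9; 10 180.2; 20 180.1; 30 180.8; 40 181.3; 50 182.0; 60 181.9; 70 182.1; 80 182.4; 90 182.3; 100 182.4; 110 182.4; 120 182.4; 130 182.1; 140 182.2; 150 182.1; 160 181.6; 170 181.1;
```

View pics/top1z.png

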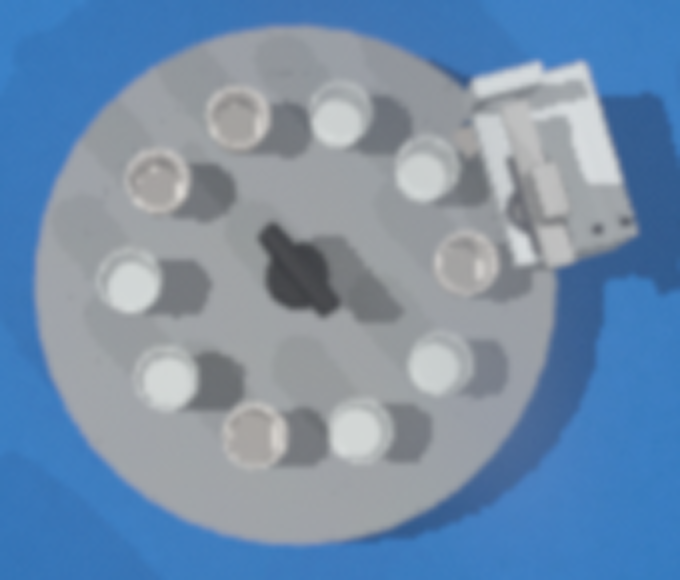

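The top view shows the turntable centred near (289,250). The housing is on its right and slightly up, so the sampler's yaw is about +18°. The wing lies at about 38°, and the notch is partly hidden near (332,215). I'll move over the table for a wrist view.

```bash
python3 -m inch '[[3,-5.2,1.5,0,0,0.1,1],[3,-5.2,1.5,0,0,0.1,1],[3,-5.2,1.5,0,0,0.1,1],[3,-5.2,1.5,0,0,0.1,1],[3,-5.2,1.5,0,0,0.1,1],[3,-5.2,1.5,0,0,0.1,1],[3,-5.2,1.5,0,0,0.1,1],[3,-5.2,1,0,0,0.1,1],[3,-5.2,0,0,0,0.1,1],[3,-5.2,0,0,0,0.1,1]]'; python3 -m inch '[[0,0,0,0,0,0,1]]'
python3 - <<'E'
from h import *
c=optics.camera("wrist");print({k:v for k,v in c.items() if k!="img"})
save("w1",c["img"]);s=monitor.observe();np.savez("w1.npz",pos=s["position"],rot=s["tool_rot"],**c);print(s["joint_positions"])
c=optics.camera("top");print("x")
c=dict(np.load("top1.npz"));im=c["img"]
hsv=cv2.cvtColor(im,cv2.COLOR_RGB2HSV)
m=((hsv[...,1]<90)*255).astype(np.uint8); m[:170]=0;m[330:]=0;m[:,:200]=0;m[:,395:]=0
ct=max(cv2.findContours(m,0,cv2.CHAIN_APPROX_NONE)[0],key=cv2.contourArea)[:,0].astype(float)
P=ray(c,ct,0.065)[:,:2]
from scipy.optimize import least_squares
a=np.degrees(np.arctan2(P[:,1]-.006,P[:,0]-.503)); P=P[(a<-100)|(a>-25)]
r=least_squares(lambda p:np.hypot(*(P-p[:2]).T)-p[2],[.5,0,.181]);print(r.x,abs(r.fun).max())
E
```

```text
time_s: 1.35
position: [0.4977, 0.0183, 0.3463]
tool_rot: [0.0, -0.321, 0.947, 0.0]
contact_force: [0.7, 1.5, 0.5]
grip_width: 0.0852
grip_force: 0.0
time_s: 1.48
position: [0.4985, 0.0167, 0.3449]
tool_rot: [-0.001, -0.317, 0.949, 0.0]
contact_force: [-0.3, 0.4, -0.8]
grip_width: 0.0854
grip_force: 0.0
{'vfov': 58.94265326055093, 'cx': 276.5231052483251, 'cy': 218.6329461896494, 'T_tool_cam': array([[ 1.27538974e-03, -9.59590828e-01, -2.81396191e-01,
         7.19311550e-02],
       [ 9.99998950e-01,  1.03005013e-03,  1.01977835e-03,
        -4.50897173e-04],
       [-6.88717773e-04, -2.81397196e-01,  9.59591134e-01,
        -1.43216507e-01],
       [ 0.00000000e+00,  0.00000000e+00,  0.00000000e+00,
         1.00000000e+00]])}
[-1.24426550e-01  1.56920227e-01  1.20385587e-01  1.53650144e+00
  2.16284284e-04 -7.70240376e-01]
x
[0.50188956 0.00737929 0.18051078] 0.0017524249737246311
```

View pics/w1.png

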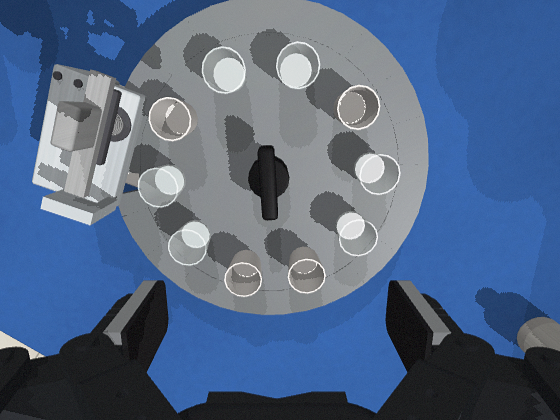

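The wrist picture shows the wing as an upright bar from about (266,147) to (270,219). The housing is at the left, and the notch shows as a small light patch near (133,180). I'll enlarge both.

```bash
python3 - <<'E'
from h import *
c=dict(np.load("w1.npz"));im=c["img"]
a=cv2.resize(im[55:235,25:175],None,fx=3.2,fy=3.2,interpolation=cv2.INTER_CUBIC)
b=im[125:240,235:305].astype(float); b=np.clip(b*2,0,255).astype(np.uint8)
b=cv2.resize(b,None,fx=4,fy=4,interpolation=cv2.INTER_CUBIC)
o=np.zeros((576,780,3),np.uint8);o[:a.shape[0],:480]=a;o[:b.shape[0],490:490+b.shape[1]]=b;save("w1z",o)
E
```

```text
(no output)
```

View pics/w1z.png

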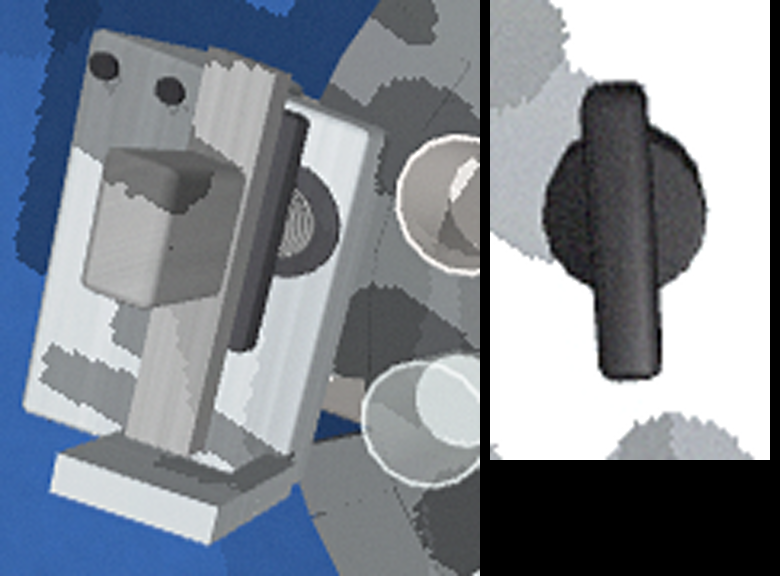

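The crops are sharp. The arm-plate corners are at crop (95,30), (382,130) and (25,410). The keeper bar runs from (240,65) down to (162,445), with the tongue just short of the staple at the bottom. The notch opening is between crop rows 375 and 437 at x≈335, and the wing's edges are clear.

```bash
cat >> h.py <<'E'
from scipy.spatial.transform import Rotation as Ro
def wview(c,pos,rot):
    T=np.eye(4);T[:3,:3]=Ro.from_quat(np.roll(rot,-1)).as_matrix();T[:3,3]=pos
    c=dict(c);c["view"]=np.linalg.inv(T@np.array(c["T_tool_cam"]));return c
def ang(p,q): return np.degrees(np.arctan2(*(q-p)[1::-1]))
E
python3 - <<'E'
from h import *
c=dict(np.load("w1.npz"));c=wview(c,c["pos"],c["rot"])
A=lambda *p:np.array(p)/3.2+[25,55]
B=lambda *p:(np.array(p)-[490,0])/4+[235,125]
V=c["view"];print("cam",-V[:3,:3].T@V[:3,3])
h=ray(c,A((95,28),(384,128),(23,411)),.105)[:,:2];print(h,ang(h[0],h[2]),ang(h[1],h[0])+90,np.hypot(*(h[0]-h[2])),np.hypot(*(h[0]-h[1])))
M=np.array([[-.035,-.232],[-.035,-.146],[.09,-.232]])
from scipy.optimize import least_squares
f=lambda p:(M@np.array([[np.cos(p[2]),np.sin(p[2])],[-np.sin(p[2]),np.cos(p[2])]])+p[:2]-h).ravel()
r=least_squares(f,[.5,0,.3]);print(r.x,np.degrees(r.x[2]),r.fun)
k=ray(c,A((278,75),(193,455),(210,60),(128,440)),.154)[:,:2];print("bar",ang(k[0],k[1]),ang(k[2],k[3]),k)
w=ray(c,B((583,100),(600,370),(645,90),(660,370),(614,84),(631,379)),.134)[:,:2];print("wing",ang(w[0],w[1]),ang(w[2],w[3]),ang(w[4],w[5]),w)
g=ray(c,A((315,440),(358,432)),.065)[:,:2];print("notch",g)
n=ray(c,A((328,375),(365,378)),.065)[:,:2];print("notch",n)
E
```

```text
cam [ 0.44057965 -0.02524956  0.4885559 ]
[[ 0.53396236 -0.21971805]
 [ 0.5062345  -0.1359145 ]
 [ 0.65245099 -0.18389973]] 16.819715242198853 18.307694745042156 0.12378412484903673 0.0882715620563339
[0.49895834 0.01284824 0.29376371] 16.83142059164092 [-0.00132748  0.00037048  0.0014985  -0.00111723 -0.00017101  0.00074675]
bar 17.173038389674495 16.753646814324917 [[ 0.5033076  -0.15101651]
 [ 0.60761319 -0.11878231]
 [ 0.51084642 -0.1671253 ]
 [ 0.61493054 -0.1357923 ]]
wing 39.93349496304771 40.06397825695276 39.96877734411079 [[ 0.47916459 -0.01662195]
 [ 0.53002406  0.02595371]
 [ 0.46849746 -0.00635718]
 [ 0.5210535   0.03784268]
 [ 0.47177704 -0.01300815]
 [ 0.52725452  0.03349149]]
notch [[ 0.62045142 -0.11106478]
 [ 0.60850173 -0.10014715]]
notch [[ 0.59707494 -0.11948012]
 [ 0.59003707 -0.10836764]]
```

```bash
python3 -m inch '[[0.1,-0.6,-4,0,0,0.05,1],[0,0,-5,0,0,0,1],[0,0,-5,0,0,0,1],[0,0,-4,0,0,0,1],[0,0,0,0,0,0,1],[0,0,0,0,0,0,1]]'
```

```text
time_s: 2.33
position: [0.4986, 0.0151, 0.1681]
tool_rot: [0.001, -0.344, 0.939, -0.0]
contact_force: [-0.0, -0.2, 0.1]
grip_width: 0.0852
grip_force: 0.0
```

```bash
python3 -m inch '[[0.1,-0.5,-3,0,0,0,1],[0,0,-3,0,0,0,1],[0,0,0,0,0,0,1],[0,0,0,0,0,0,1]]'
```

```text
time_s: 2.82
position: [0.5006, 0.0092, 0.1085]
tool_rot: [0.001, -0.343, 0.939, -0.001]
contact_force: [-0.2, 0.2, 0.7]
grip_width: 0.0853
grip_force: 0.0
```

```bash
python3 -m inch '[[0,0.1,-0.1,0,0,0,0.5],[0,0,0,0,0,0,0],[0,0,0,0,0,0,0],[0,0,0,0,0,0,0],[0,0,0,0,0,0,0],[0,0,0,0,0,0,0]]' 40
```

```text
time_s: 3.58
position: [0.5013, 0.0079, 0.106]
tool_rot: [0.001, -0.342, 0.94, -0.003]
contact_force: [4.0, -8.9, -1.0]
grip_width: 0.015
grip_force: 42.7
```

```bash
python3 -m inch '[[0.1,-0.15,0,0,0,0,0],[0,0,0,0,0,-0.08,0],[0,0,0,0,0,-0.08,0],[0,0,0,0,0,-0.08,0],[0,0,0,0,0,-0.08,0],[0,0,0,0,0,-0.085,0],[0,0,0,0,0,0,0],[0,0,0,0,0,0,0]]'
```

```text
time_s: 4.58
position: [0.501, 0.0083, 0.106]
tool_rot: [0.001, -0.148, 0.989, -0.0]
contact_force: [1.8, -2.8, 4.3]
grip_width: 0.0154
grip_force: 43.5
```

```bash
python3 -m inch '[[0,0,0,0,0,0,1],[0,0,0,0,0,0,1],[0,0,0,0,0,0,1],[0,0,5,0,0,0,1],[0,0,6,0,0,0,1],[0.5,-1.5,6,0,0,0,1],[1.5,-4,5,0,0,0,1],[1.5,-5,2,0,0,0,1],[0,0,0,0,0,0,1],[0,0,0,0,0,0,1]]'
python3 - <<'E'
from h import *
s=monitor.observe();c=optics.camera("wrist");print(s["position"],s["tool_rot"])
save("w2",c["img"]);np.savez("w2.npz",pos=s["position"],rot=s["tool_rot"],**c)
im=c["img"];cc=wview(c,s["position"],s["tool_rot"])
p=proj(cc,[[.502,.008,.134],[.55,-.15,.194],[.55,-.15,.105]]);print(p)
save("w2z",cv2.resize(im[:300,80:480],None,fx=2,fy=2,interpolation=cv2.INTER_CUBIC))
E
```

```text
time_s: 5.82
position: [0.5339, -0.0941, 0.342]
tool_rot: [-0.001, -0.147, 0.989, 0.001]
contact_force: [0.5, 0.3, -0.4]
grip_width: 0.0853
grip_force: 0.0
[ 0.53388091 -0.09408112  0.3419941 ] [-7.43649282e-04 -1.46816442e-01  9.89163255e-01  6.58381241e-04]
[[387.63350805 187.02173008]
 [204.33915339 201.67960963]
 [220.15921303 181.38428287]]
```

View pics/w2z.png

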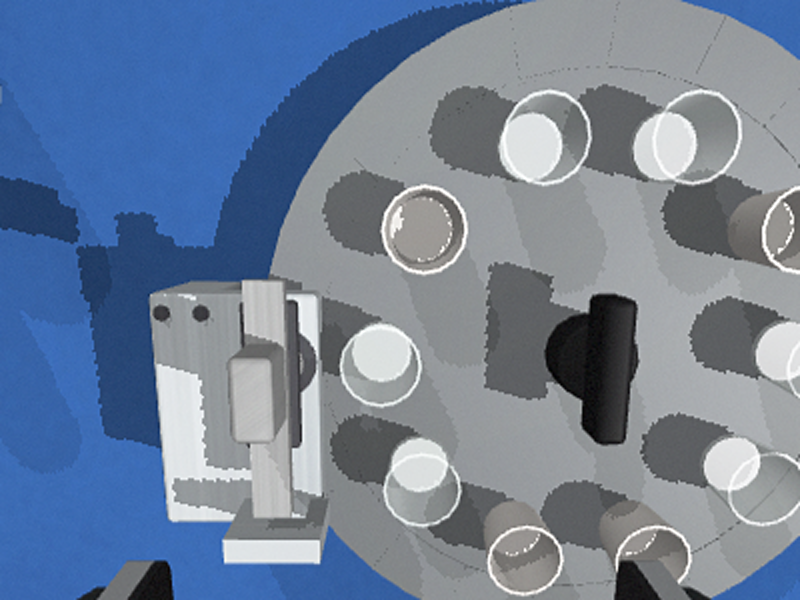

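The keeper bar runs from zoom (263,283) to (273,515). The paddle's top face is centred at (253,400), the wing lies from (613,295) to (604,442), and the housing is intact.

```bash
python3 - <<'E'
from h import *
c=dict(np.load("w2.npz"));c=wview(c,c["pos"],c["rot"])
A=lambda *p:np.array(p)/2+[80,0]
k=ray(c,A((243,283),(253,515),(284,285),(293,515)),.154);print("bar",ang(k[0],k[1]),ang(k[2],k[3]))
h=ray(c,A((150,294),(168,521),(320,292)),.105);print("arm",ang(h[0],h[1]),ang(h[0],h[2])-90, h)
w=ray(c,A((591,298),(583,440),(636,300),(626,442)),.134);print("wing",ang(w[0],w[1]),ang(w[2],w[3]),w.mean(0))
w=ray(c,A((591,298),(583,440)),.12);print(ang(w[0],w[1]))
print("paddle",ray(c,A((253,400),(231,358),(275,358),(231,442),(275,442)),.194))
# cups: fit tops
g=cv2.cvtColor(c["img"],cv2.COLOR_RGB2GRAY)
q=ray(c,A((425,229),(381,364),(422,489),(545,137),(696,137),(525,560)),.111)[:,:2]
print(q, [ang(np.array([.502,.008]),x) for x in q],[np.hypot(*(x-[.502,.008])) for x in q])
E
```

```text
bar 16.235062811295016 16.885941185928058
arm 16.32086628910697 17.609386701086635 [[ 0.53512846 -0.2216517   0.105     ]
 [ 0.65344534 -0.18700664  0.105     ]
 [ 0.50919154 -0.1399346   0.105     ]]
wing 17.961675386807762 18.1188780274673 [0.50192994 0.00468193 0.134     ]
17.961675386807762
paddle [[ 0.54814384 -0.14867079  0.194     ]
 [ 0.53409349 -0.16111253  0.194     ]
 [ 0.52902402 -0.14446122  0.194     ]
 [ 0.56789163 -0.15301863  0.194     ]
 [ 0.56265997 -0.13581661  0.194     ]]
[[ 0.46462038 -0.09883777]
 [ 0.53433882 -0.10020336]
 [ 0.59286572 -0.05972493]
 [ 0.40854377 -0.05754906]
 [ 0.38782853  0.01032592]
 [ 0.61602976  0.00719424]] [np.float64(-109.28354639372186), np.float64(-73.36013184314557), np.float64(-36.69826118337256), np.float64(-144.95464801378645), np.float64(178.83292016579045), np.float64(-0.4048560795088818)] [np.float64(0.11318809928208065), np.float64(0.11293257493566464), np.float64(0.1133280489071553), np.float64(0.11415228977625819), np.float64(0.11419515715911048), np.float64(0.11403260562949705)]
```

```bash
python3 -m inch '[[0.75,-2.7,-4,0,0,0,1],[0.75,-2.8,-4,0,0,0,1],[0,0,-4,0,0,0,1],[0,0,-1,0,0,0,1],[0,0,0,0,0,0,1],[0,0,0,0,0,0,1]]'
```

```text
time_s: 6.62
position: [0.5502, -0.149, 0.2148]
tool_rot: [0.001, -0.148, 0.989, -0.001]
contact_force: [-0.1, -1.2, 0.6]
grip_width: 0.0859
grip_force: 0.0
```

```bash
python3 -m inch '[[-0.1,0,-3,0,0,0,1],[0,0,-2.7,0,0,0,1],[0,0,0,0,0,0,0.6],[0,0,0,0,0,0,0],[0,0,0,0,0,0,0],[0,0,0,0,0,0,0],[0,0,0,0,0,0,0],[0,0,0,0,0,0,0]]' 70
```

```text
time_s: 7.62
position: [0.5491, -0.1495, 0.1568]
tool_rot: [0.001, -0.147, 0.989, -0.0]
contact_force: [1.8, 0.7, 4.4]
grip_width: 0.0171
grip_force: 70.1
```

```bash
python3 -m inch '[[0,0,-0.5,0,0,0,0],[0,0,-0.5,0,0,0,0],[0,0,-0.5,0,0,0,0],[0,0,0,0,0,0,0]]'; python3 -m inch '[[0,0,-0.4,0,0,0,0],[0,0,-0.4,0,0,0,0],[0,0,-0.3,0,0,0,0],[0,0,0,0,0,0,0],[0,0,0,0,0,0,0]]'
```

```text
time_s: 8.12
position: [0.5491, -0.1495, 0.1418]
tool_rot: [0.001, -0.147, 0.989, -0.0]
contact_force: [-1.0, 0.3, 8.5]
grip_width: 0.0171
grip_force: 70.8
time_s: 8.75
position: [0.5492, -0.1495, 0.1316]
tool_rot: [0.001, -0.147, 0.989, -0.001]
contact_force: [-1.5, 1.5, 12.4]
grip_width: 0.0169
grip_force: 71.3
```

```bash
python3 -m inch '[[0,0,-0.15,0,0,0,0],[0,0,0,0,0,0,0]]'; python3 -m inch '[[0.5,0.15,0,0,0,0,0],[0.5,0.15,0,0,0,0,0],[0.5,0.15,0,0,0,0,0],[0.5,0.15,0,0,0,0,0],[0,0,0,0,0,0,0]]'
```

```text
time_s: 9.0
position: [0.5498, -0.1494, 0.1312]
tool_rot: [0.002, -0.147, 0.989, -0.001]
contact_force: [-2.0, 2.9, 16.5]
grip_width: 0.0173
grip_force: 72.1
time_s: 9.62
position: [0.5702, -0.1433, 0.1312]
tool_rot: [0.002, -0.147, 0.989, -0.001]
contact_force: [-0.3, 2.5, 16.2]
grip_width: 0.0171
grip_force: 72.0
```

```bash
python3 -m inch '[[0.45,0.14,0,0,0,0,0],[0.45,0.14,0,0,0,0,0],[0.3,0.09,0,0,0,0,0],[0.2,0.06,0,0,0,0,0],[0,0,0,0,0,0,0],[0,0,0,0,0,0,0]]'
```

```text
time_s: 10.38
position: [0.5822, -0.1397, 0.131]
tool_rot: [0.0, -0.147, 0.989, -0.001]
contact_force: [-5.1, -0.3, 17.4]
grip_width: 0.0173
grip_force: 72.3
```

```bash
python3 -m inch '[[0,0,0.25,0,0,0,0],[0,0,0.25,0,0,0,0],[0,0,0,0,0,0,0]]'; python3 -m inch '[[0,0,0,0,0,0,1],[0,0,0,0,0,0,1],[0,0,0,0,0,0,1],[0,0,0,0,0,0,1],[0,0,4,0,0,0,1],[0,0,5,0,0,0,1],[-1,2,6,0,0,0,1],[-2,5,5,0,0,0,1],[0,0,0,0,0,0,1],[0,0,0,0,0,0,1]]'
python3 - <<'E'
from h import *
s=monitor.observe();c=optics.camera("wrist");d=optics.camera("side")
save("w3",np.hstack([cv2.resize(c["img"][60:300,20:300],None,fx=1.7,fy=1.7),cv2.resize(d["img"][170:320,300:400],(272,408),interpolation=cv2.INTER_CUBIC)]))
t=optics.camera("top")["img"];print(np.abs(t.astype(int)-np.load("top1.npz")["img"])[200:290,400:460].mean())
E
```

```text
time_s: 10.75
position: [0.582, -0.1397, 0.135]
tool_rot: [0.0, -0.147, 0.989, -0.001]
contact_force: [-3.9, -1.0, 11.2]
grip_width: 0.0175
grip_force: 71.2
time_s: 12.0
position: [0.5557, -0.077, 0.3239]
tool_rot: [-0.0, -0.147, 0.989, -0.0]
contact_force: [0.1, -0.9, -0.9]
grip_width: 0.0853
grip_force: 0.0
11.965061728395062
```

View pics/w3.png

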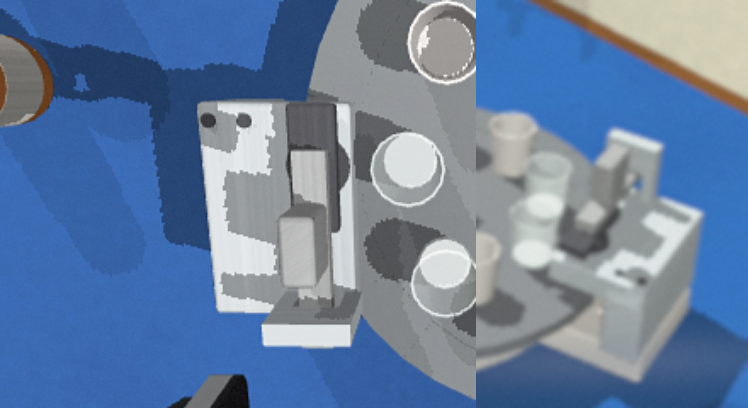

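The bar now lies under the staple with the paddle right beside it, and nothing has sprung up. I'll check the keeper travel and the loose items numerically.

```bash
python3 - <<'E'
from h import *
s=monitor.observe();c=wview(optics.camera("wrist"),s["position"],s["tool_rot"])
p=ray(c,[[194.7,205.9]],.173)[0];print(p,(p[:2]-[.549,-.1493])@[np.cos(.294),np.sin(.294)])
for n in("top","side"):
    a=np.load(n+"1.npz")["img"];b=optics.camera(n)["img"]
    for nm,(x0,x1,y0,y1) in dict(top=dict(bot=(95,145,240,280),jar=(405,448,210,248),bk=(408,455,246,286)),side=dict(bot=(140,185,145,210),jar=(412,455,295,360),bk=(375,425,320,390)))[n].items():
        r=[]
        for i in(a,b):
            h=cv2.cvtColor(i[y0:y1,x0:x1],cv2.COLOR_RGB2HSV);m=(h[...,1]<110)|(h[...,0]<30);q=np.argwhere(m);r+=[q.mean(0).round(1),len(q)]
        print(n,nm,r)
E
```

```text
[ 0.57720631 -0.14029723  0.173     ] 0.029604890117821508
top bot [array([19.2, 23.4]), 703, array([19. , 23.4]), 689]
top jar [array([21.9, 17.4]), 318, array([20.3, 19.8]), 500]
top bk [array([18.9, 22.8]), 706, array([18.9, 22.7]), 709]
side bot [array([34.4, 22.9]), 1020, array([34.6, 23. ]), 1007]
side jar [array([36.1, 16.5]), 1493, array([36.3, 16.5]), 1481]
side bk [array([31.5, 27.8]), 1995, array([31.5, 27.8]), 2003]
```

```bash
python3 - <<'E'
from h import *
s=monitor.observe();c=optics.camera("wrist");np.savez("w4.npz",pos=s["position"],rot=s["tool_rot"],**c)
save("w4",cv2.resize(c["img"][115:275,130:240],None,fx=3.7,fy=3.7,interpolation=cv2.INTER_CUBIC))
E
```

```text
(no output)
```

View pics/w4.png

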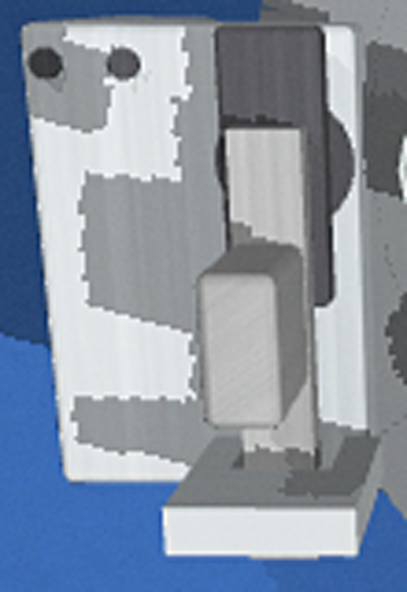

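The bar's rear end is at crop row 130, the paddle's top face spans rows 275–425, and the arm plate spans rows 27–480.

```bash
python3 - <<'E'
from h import *
c=dict(np.load("w4.npz"));c=wview(c,c["pos"],c["rot"])
A=lambda *p:np.array(p)/3.7+[130,115]
u=np.array([np.cos(.294),np.sin(.294)])
arm=ray(c,A((22,27),(355,26),(66,480)),.105)[:,:2]@u
print("arm x",arm, "-> origin", arm[:2]+.035, arm[2]-.09)
o=np.mean([*(arm[:2]+.035),arm[2]-.09])
for zp in(.018,.021,.026):
  print(zp,"rear",ray(c,A((264,129)),.154-zp)[:,:2]@u-o,"(expect -.045+k)","paddle",ray(c,A((240,350),(238,275),(242,425)),.194-zp)[:,:2]@u-o)
# same on first picture
c=dict(np.load("w2.npz"));c=wview(c,c["pos"],c["rot"]);A=lambda *p:np.array(p)/2+[80,0]
arm=ray(c,A((150,294),(320,292),(168,521)),.105)[:,:2]@u;o=np.mean([*(arm[:2]+.035),arm[2]-.09])
print("start: rear",ray(c,A((263,283)),.154)[:,:2]@u-o,"paddle",ray(c,A((253,400)),.194)[:,:2]@u-o)
E
```

```text
arm x [0.44838361 0.4480112  0.5708563 ] -> origin [0.48338361 0.4830112 ] 0.48085630155104686
0.018 rear [-0.01159349] (expect -.045+k) paddle [0.03206842 0.01540167 0.04926823]
0.021 rear [-0.01129201] (expect -.045+k) paddle [0.03286251 0.01602357 0.05024001]
0.026 rear [-0.01078956] (expect -.045+k) paddle [0.03418599 0.01706006 0.05185965]
start: rear [-0.04349017] paddle [-0.00043977]
```

```bash
python3 -c "from bench import close_job; print(close_job())"
```

```text
the job is handed in; nothing more can be done
None
```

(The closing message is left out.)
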